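# Roll a test rod out of its spring clips and set it in V-blocks against the stop

## Robot

A 6-joint arm with a two-finger parallel gripper is mounted at the origin on a cart in front of the work surface, level with it; the furniture and walls round the work are solid. World frame = base frame: x ahead of the robot, y to its left, z up, the work surface at z = 0. Lengths are in m, angles in rad, forces in N, time in s.
With the tool pointing down it reaches from about 0.425 to 1.125 m from the base axis. Payload 14.9 kg.
Tool frame: the origin (TCP) lies midway between the tips of the shut fingers; the grasp point (between the pads) lies 19 mm behind it; z points along the fingers, y is the line along which they close (so a half turn about z gives the same grasp; the last joint's range is limited). The gripper opens to 91 mm and grips with 3 to 60 N. Pads are 32 mm wide; open, the fingers measure 118 mm over their backs; the gripper's body (76 mm by 178 mm) begins 60 mm behind the grasp point.
Start: joints at [-1.324, 0.379, 1.734, -0, 1.028, -0.033], TCP at [0.193, -0.673, 0.214] pointing down, gripper open.
Joint ranges: [-2.77, 2.77], [-0.74, 2.19], [0, 2.66], [-1.06, 4.2], [0.31, 2.87], [-3.08, 3.08]. Speed limits (rad/s): [1.89, 1.89, 2.39, 3.14, 3.14, 3.14].

## Interface

Orientations are given as a 3x3 rotation matrix whose columns are the frame's x, y, z axes.
In Python, from workcell import arm gives the robot as it stands.
- The arm moves only by the tool move_arm, never from a script. Its argument "steps" is a list of rows, each a list of 6 numbers: the shift along the world's x, y, z as a fraction of full scale, then the turn, a rotation vector about the world's x, y, z as a fraction of full scale. In form: [[x, y, z, ax, ay, az], ...]. A call has 1 to 5 rows; each row shifts and turns the commanded pose from where the row before left it; what a row does not reach is not made up. Full scale, the value 1, is 0.025 m for a shift and pi/4 rad for a turn. A row lasts 1/10 s, in which the tool goes at most 50 mm and 8.59 degrees, less where a joint would pass 70% of its speed; a pose out of reach is approached as far as the arm can. A call with a number of a shift or a turn outside -1 to 1 is refused whole. A call with a gripper value outside its range is refused whole. "grip" is the gripper command: -1 is shut, 1 is fully open, values between are in proportion, set as the call begins (left out, the last holds). The fingers move at their own pace and stop on an object; "squeeze" is the grip in N (left out, the last holds). Time passes only in rows, so rows that do not move let the fingers close. It gives the time, the measured TCP pose, the force, the opening and the grip force at its end, in the units of the state.
- arm.read_state(): the state, without advancing time (a new reading comes with each control period).
- arm.get_image(name): name is "side" or "top" or "wrist"; returns the picture (480x640x3 uint8, blue, green, red); there is no depth.
- arm.get_calibration(name): a dict with "fov_y" (degrees; the focal length in pixels is half the picture's height over the tangent of half this angle, whatever the lens; pixels are square), "cx", "cy" (the principal point, pixels), "view" (4x4, takes a point from world to camera coordinates). Camera axes: x right, y up, looking along -z (the intrinsics and any distortion apply to the point x, -y, -z); pixel columns grow to the right and rows downward; lengths in m; the calibration is good to about 2 mm. The wrist camera is an equidistant fisheye: a pixel r from the principal point sees the ray r / f radians off the axis. A picture is of the moment at which its call begins: read the wrist's pose just before it. get_calibration takes no time and is no camera call; for the wrist camera it gives the pose at the moment of the call.
- arm.hand_in(): hands the job in; it is judged then, once.
The state is a dict: "t": time; "qpos": joint angles; "qvel": joint speeds; "joint_efforts": joint torques, N m; "tcp_pos": TCP position; "tool_rot": TCP orientation; "contact_force": force on the tool from outside, world axes, zero at the start; "ft_torque": the same for the moment, N m; "width": finger opening in m; "gripper_force": force on a finger pad.
Only numpy, scipy, OpenCV 4.12 (cv2) and the standard library are available. Lean on these libraries where they do the work, as an engineer would, in place of code of your own. Each camera call takes 0.05 s, during which the arm holds its last target. There are 200 camera calls.

## Task

Take the round steel rod out of its spring-clip holder by rolling it sideways over the low sprung jaws on the open side of the holder; do not pull it upwards while it is under the hooks, which would bend them. Then lay the rod in both V-blocks without dropping it, slide it along them until its end rests against the end stop, and let go, leaving the other things on the bench where they are.

Things in the scene. Friction and masses are not known exactly. Their poses are not given: they have to be found in the camera images.
- rod: plain round steel rod, 24 mm diameter, 140 mm long, 0.2 to 0.4 kg, ends alike. Origin at its middle on its axis; its y axis runs along the rod; x and z may be turned about it. It starts in the holder, along the holder's y axis, at holder x = 0, y = 0, 45 mm above the bench.
- holder: clip holder fixed to the bench: grey base plate 62 mm along x, 168 mm along y, 8 mm thick, with two clips 12 mm wide at y = -50 and +50 mm; the 88 mm between them is free above the plate. Origin on the bench under the rod's middle, z up. Its -x side is the open side. End cheeks 52 mm high at y = +-73 mm (x -9 to +17 mm) keep the rod from sliding out lengthways.
- seats (a point): middle between the holder's two flat seats, under the rod, 33 mm above the bench. In each clip a rigid back rest stands on the rod's +x side (52 mm high), and a thin steel hook comes from behind over the top of the rod: underside 58 mm, upper face 61 mm above the bench, from holder x = +20 to -4 mm. Axes as the holder's.
- jaws (a point): middle between the rounded tops of the two low sprung jaws in front of the rod, at holder x = -14 mm; jaw tops 41 mm high, hinged at the foot. Pushed to holder -x with 5 to 15 N in all, the rod folds them outwards and down and passes over them at unchanged height; it is clear of jaws and hooks once its axis is 45 mm out from where it started.
- hook_0 (a joint): bend of the upper hook at y = -50 mm of the holder, rad; 0 = straight, grows as its tip is lifted. Spring of 1 Nm/rad: about 8 N of upward pull on it gives 0.15 rad, which spoils it.
- hook_1 (a joint): the same for the upper hook at y = +50 mm
- cradle: cradle fixed to the bench: dark base plate 70 mm along x, y = -76 to +90 mm, 8 mm thick, with two steel V-blocks at y = -50 and +50 mm, each 16 mm along y, 48 mm along x, 46 mm high; 84 mm between them is free above the plate. 90 degree grooves along y, 36 mm wide at the top. Origin on the bench under the grooves, z up. Lying in them the rod's axis is at x = 0, 45 mm above the bench.
- stop (a point): centre of the face of the end stop's round steel button (14 mm across) at the cradle's y = +70 mm, 45 mm above the bench, facing the cradle's -y, on an aluminium upright 34 mm wide, 60 mm high. When the rod's end rests against it, the rod's middle is at cradle y = 0. Sliding the rod along the grooves takes 2 to 12 N. Axes as the cradle's.
- flange: bystander: machined flange, 50 mm diameter, 22 mm high, standing on the bench behind the holder; leave it
- tape_roll: bystander: roll of tape, 81 mm diameter, 19 mm high, lying flat behind the cradle; leave it
- scissors: bystander: scissors, 133 mm long, 7 mm high, lying flat on the bench behind the fixtures; leave them
- notebook: bystander: notebook, 74 x 94 x 10 mm, lying on the bench to the right; leave it

How it is judged:
By the outcome, as a careful person would: the job done as asked, in the order asked, and still so for the second after the job is handed in, with the robot touching nothing.
It also fails if it takes over 48 s, if anything falls off the work surface, if the arm or the gripper's body presses on something with over 40 N, if the wrist force passes 120 N, or if a joint passes its speed limit or range.

## Working session

There is one attempt and no reset: what is moved stays moved. The work goes in short steps, Python scripts to look and compute and a tool call to move; the robot and the scene stay as the last step left them, time stands still between calls to the robot, and variables do not carry over. Pictures are saved under pics/ and viewed, at most 10 in all, crops included, and the job is handed in when it is done.

Besides the shell and the picture viewer there is one more tool, called after "Request:" as a command line: name --pt "numbers of a row" for each row, then --argument value for the rest. move_arm: Moves the arm, as the interface text tells. Shift numbers are shares of 0.025 m and turn numbers shares of pi/4 rad, none past 1 either way. Its arguments: {"type":"object","properties":{"steps":{"type":"array"},"grip":{"type":"number"},"squeeze":{"type":"number"}},"required":["steps"]}

```bash
mkdir -p pics; python3 - <<'E'
from workcell import arm
import cv2,numpy as np
s=arm.read_state();print(s['t'],s['tcp_pos'],s['tool_rot'],s['width'])
for n in("top","side"):
    cv2.imwrite(f"pics/{n}0.png",arm.get_image(n));c=arm.get_calibration(n);print(n,c['fov_y'],c['cx'],c['cy'],np.round(c['view'],4).tolist(),[k for k in c])
E
```

```text
0.0 [ 0.19321534 -0.67238324  0.21329824] [[ 9.61114741e-01  2.76149189e-01 -2.81835125e-04]
 [ 2.76149332e-01 -9.61114160e-01  1.05706471e-03]
 [ 2.10318336e-05 -1.09378906e-03 -9.99999402e-01]] 0.09096966881220214
top 55.114108251456194 318.956552826823 240.91668728329472 [[-0.024, -0.9997, 0.0037, 0.1649], [0.998, -0.0238, 0.0586, -0.5432], [-0.0585, 0.0051, 0.9983, -1.0111], [0.0, 0.0, 0.0, 1.0]] ['fov_y', 'cx', 'cy', 'view']
side 45.305252864574825 319.2709347157929 239.9960084119885 [[-0.4732, -0.8808, 0.0146, 0.4195], [0.7251, -0.38, 0.5743, -0.3763], [-0.5003, 0.2824, 0.8185, -0.8974], [0.0, 0.0, 0.0, 1.0]] ['fov_y', 'cx', 'cy', 'view']
```

View pics/top0.png

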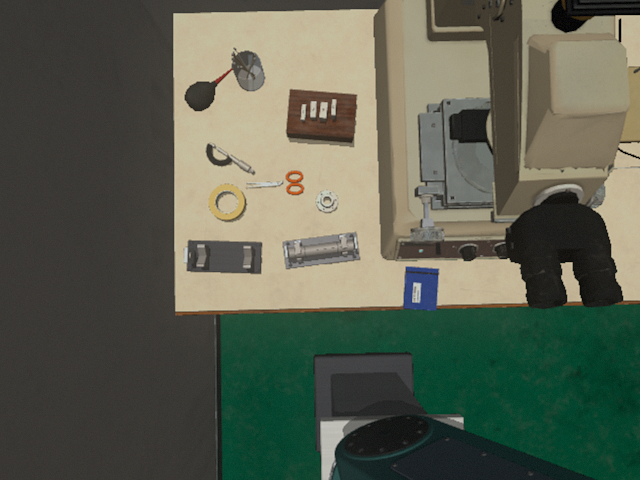

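View pics/side0.png

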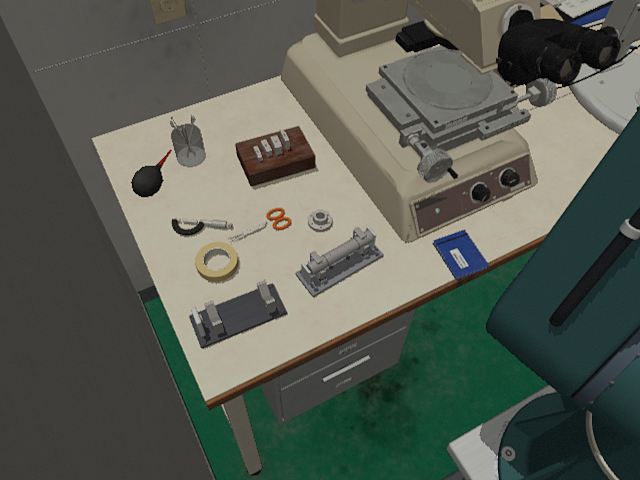

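The top view shows the holder near (321,250), the cradle near (224,257) with its stop on the left, and the microscope to the right. The side view shows the holder near (340,262) and the cradle near (237,315). I'll enlarge both.

```bash
python3 - <<'E'
import cv2,numpy as np
a=cv2.imread('pics/top0.png')[225:281,175:375];b=cv2.imread('pics/side0.png')[220:350,180:390]
cv2.imwrite('pics/topc.png',cv2.resize(a,None,fx=4,fy=4,interpolation=cv2.INTER_CUBIC))
cv2.imwrite('pics/sidec.png',cv2.resize(b,None,fx=3.8,fy=3.8,interpolation=cv2.INTER_CUBIC))
E
```

```text
(no output)
```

View pics/topc.png

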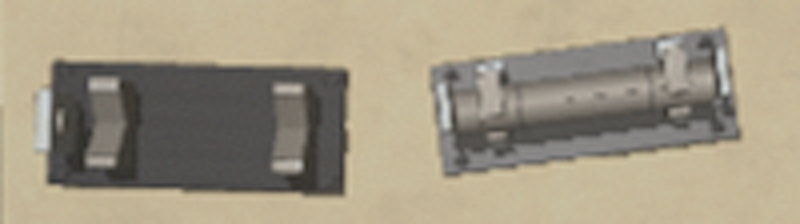

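View pics/sidec.png

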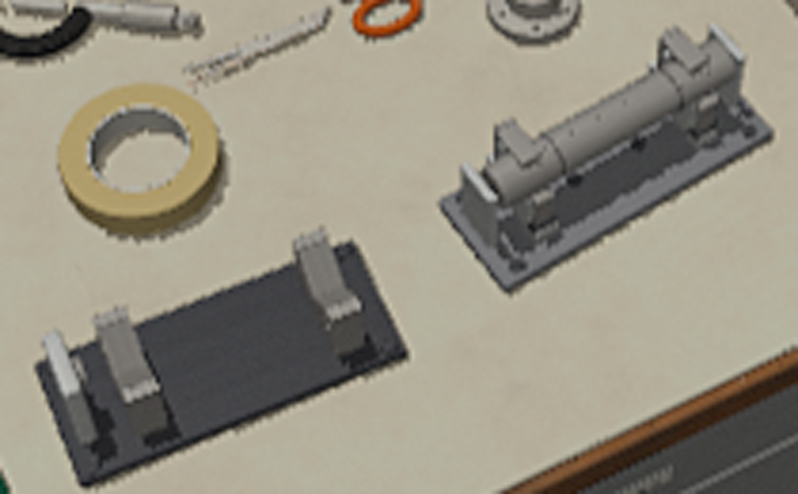

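The open (jaw) side faces the robot, so holder x is about world +x, and the stop is on the world +y side. Next I'll fit both poses from the plate corners and block/cheek points.

```bash
cat > h.py <<'E'
import numpy as np
from scipy.optimize import least_squares
from workcell import arm
def proj(n,P,c=None):
    c=c or arm.get_calibration(n);P=np.atleast_2d(P);q=P@c['view'][:3,:3].T+c['view'][:3,3]
    f=240/np.tan(np.radians(c['fov_y']/2));x,y,z=q[:,0],-q[:,1],-q[:,2]
    if n=='wrist':
        r=np.hypot(x,y);k=np.arctan2(r,z)/r
    else: k=1/z
    return np.c_[c['cx']+f*k*x,c['cy']+f*k*y]
def T(p,L):
    c,s=np.cos(p[2]),np.sin(p[2]);L=np.atleast_2d(L)
    return np.c_[p[0]+c*L[:,0]-s*L[:,1],p[1]+s*L[:,0]+c*L[:,1],L[:,2]]
def fit(obs,p0):  # obs: list of (cam, local pts mm, pixels)
    C={n:arm.get_calibration(n) for n,_,_ in obs}
    f=lambda p:np.concatenate([(proj(n,T(p,np.array(L)/1e3),C[n])-np.array(u)).ravel() for n,L,u in obs])
    r=least_squares(f,p0,loss='soft_l1');return r.x,f(r.x)
E
cat > m.py <<'E'
from h import *
t=lambda a:(np.array(a)+.5)/4-.5+[175,225]
s=lambda a:(np.array(a)+.5)/3.8-.5+[180,220]
H=[[31,84,8],[31,-84,8],[-31,-84,8],[-31,84,8]]
C=[[35,90,8],[35,-76,8],[-35,-76,8],[-35,90,8]]
ht=('top',H,t([[432,66],[723,29],[740,137],[446,175]]))
hs=('side',[H[0],H[3],H[2]],s([[441,203],[511,284],[772,130]]))
ct=('top',C,t([[54,62],[347,70],[344,193],[50,184]]))
cv=('top',[[0,50,46],[0,-50,46]],t([[102,121.5],[289,128]]))
cs=('side',[C[0],C[3],C[2],C[1]],s([[37,365],[85,482],[407,350],[352,242]]))
for nm,o in(('H top',[ht]),('H side',[hs]),('H both',[ht,hs]),('C top',[ct]),('C vb',[cv]),('C side',[cs]),('C all',[ct,cv,cs])):
    p,r=fit(o,[.55,0.2,0]);print(nm,np.round(p,4),np.round(r,1))
    if nm=='H both':
        q=T(p,np.array([[0,70,45],[0,-70,45],[0,73,52],[0,-73,52],[-4,50,61],[-4,-50,61]])/1e3)
        print(((proj('top',q)-[175,225]+.5)*4).round(),((proj('side',q)-[180,220]+.5)*3.8).round())
E
python3 m.py
```

```text
H top [0.5268 0.1477 0.1047] [-0.5  0.   0.8 -0.3  0.3  0.  -0.5  0.2]
H side [0.5287 0.1464 0.1237] [-0.5 -0.4 -0.3  1.5  1.1 -0.7]
H both [0.5274 0.1471 0.112 ] [-0.2  0.1  1.  -0.8  0.6 -0.5 -0.1  0.2 -0.6 -0.2 -0.7  1.9  1.4  0.3]
[[460. 116.]
 [716.  81.]
 [453. 116.]
 [722.  80.]
 [496. 117.]
 [682.  92.]] [[497. 194.]
 [726.  62.]
 [492. 189.]
 [732.  51.]
 [536. 162.]
 [702.  67.]]
C top [ 0.5174  0.3579 -0.0512] [-0.1 -0.3  0.5 -0.3  0.2  0.2 -0.5  0.4]
C vb [ 0.5179  0.3589 -0.0586] [ 0.2  0.  -0.2 -0. ]
C side [ 0.5187  0.3577 -0.0442] [-0.8 -0.2 -0.8  1.3  1.2  0.   0.6 -1.4]
C all [ 0.5179  0.3581 -0.049 ] [-0.3 -0.5  0.4 -0.6  0.1 -0.1 -0.6  0.2  0.6  0.2  0.2 -0.2 -0.8 -0.1
 -0.9  1.5  1.2  0.6  0.8 -0.9]
```

```bash
python3 - <<'E'
from h import *
for nm,a,b in(('left eyepiece lens',(545,292),(562,70)),('right lens',(602,290),(605,45)),('scope front left corner base',(398,258),(412,238)),('notebook',(421,288),(460,255))):
    f=lambda P:np.r_[(proj('top',P)[0]-a),(proj('side',P)[0]-b)]
    r=least_squares(f,[.5,-.3,.2]);print(nm,r.x.round(3),r.fun.round(1))
c=arm.get_calibration('wrist');print(c, arm.get_calibration('wrist')['view'])
v=c['view'];print('wrist cam pos',-v[:3,:3].T@v[:3,3])
v=arm.get_calibration('top')['view'];print('top cam pos',-v[:3,:3].T@v[:3,3])
E
```

```text
left eyepiece lens [ 0.447 -0.151  0.415] [ 0.2  0.2 -0.3  0. ]
right lens [ 0.447 -0.219  0.434] [ 1.9  1.4 -2.6  0.3]
scope front left corner base [ 0.51  -0.017  0.006] [-3.5 -2.4  3.7  0.2]
notebook [ 0.437 -0.074  0.003] [-0.3 -0.2  0.3  0. ]
{'fov_y': 65.70646984690485, 'cx': 317.8895994644566, 'cy': 239.43850739910002, 'view': array([[ 0.27662213, -0.9609782 , -0.00104553, -0.69807805],
       [ 0.91771704,  0.26449165, -0.29637745,  0.03525182],
       [ 0.2850888 ,  0.08102506,  0.95507032, -0.39185659],
       [ 0.        ,  0.        ,  0.        ,  1.        ]])} [[ 0.27662213 -0.9609782  -0.00104553 -0.69807805]
 [ 0.91771704  0.26449165 -0.29637745  0.03525182]
 [ 0.2850888   0.08102506  0.95507032 -0.39185659]
 [ 0.          0.          0.          1.        ]]
wrist cam pos [ 0.27246657 -0.6484114   0.38396858]
top cam pos [0.48689004 0.15703467 1.04058081]
```

Request:
move_arm --pt "0.4 1 1 0 0 0.05" --pt "0.4 1 1 0 0 0.05" --pt "0.4 1 1 0 0 0.05" --pt "0.4 1 1 0 0 0.05" --pt "0.4 1 1 0 0 0.05"

```text
t: 0.6
tcp_pos: [0.2435, -0.5465, 0.3396]
tool_rot: [[0.888, 0.46, -0.0], [0.46, -0.888, 0.001], [0.0, -0.001, -1.0]]
contact_force: [-0.2, 0.3, 0.1]
width: 0.0915
gripper_force: 0.0
```

Request:
move_arm --pt "0.4 1 1 0 0 0.05" --pt "0.4 1 1 0 0 0.05" --pt "0.4 1 1 0 0 0.05" --pt "0.4 1 1 0 0 0.05" --pt "0.4 1 1 0 0 0.05"

```text
t: 1.1
tcp_pos: [0.2934, -0.4215, 0.4647]
tool_rot: [[0.781, 0.624, -0.0], [0.624, -0.781, 0.0], [0.0, -0.0, -1.0]]
contact_force: [0.8, -0.8, 0.5]
width: 0.091
gripper_force: 0.0
```

Request:
move_arm --pt "0.4 0.8 0.8 0 0 0.05" --pt "0.4 0.8 0.8 0 0 0.05" --pt "0.4 0.8 0.8 0 0 0.05" --pt "0.4 0.8 0.8 0 0 0.05" --pt "0.4 0.8 0.8 0 0 0.05"

```text
t: 1.6
tcp_pos: [0.3435, -0.3218, 0.5645]
tool_rot: [[0.644, 0.765, -0.0], [0.765, -0.644, 0.0], [0.0, -0.0, -1.0]]
contact_force: [0.3, -0.1, -0.5]
width: 0.0912
gripper_force: 0.0
```

Request:
move_arm --pt "0.4 1 0.2 0 0 0.05" --pt "0.4 1 0 0 0 0.05" --pt "0.4 1 0 0 0 0.05" --pt "0.4 1 0 0 0 0.05" --pt "0.4 1 0 0 0 0.05"

```text
t: 2.1
tcp_pos: [0.3934, -0.1967, 0.5687]
tool_rot: [[0.483, 0.876, -0.0], [0.876, -0.483, 0.0], [-0.0, -0.0, -1.0]]
contact_force: [0.6, -0.8, 0.9]
width: 0.0912
gripper_force: 0.0
```

Request:
move_arm --pt "0.4 1 0 0 0 0.05" --pt "0.4 1 0 0 0 0.05" --pt "0.4 1 0 0 0 0.05" --pt "0.4 1 0 0 0 0.05" --pt "0.4 1 0 0 0 0.05"

```text
t: 2.6
tcp_pos: [0.4434, -0.0717, 0.5687]
tool_rot: [[0.303, 0.953, -0.0], [0.953, -0.303, 0.0], [-0.0, -0.0, -1.0]]
contact_force: [0.4, -0.3, -0.5]
width: 0.0913
gripper_force: 0.0
```

Request:
move_arm --pt "0.3 1 0 0 0 0.05" --pt "0.3 1 -0.5 0 0 0.05" --pt "0.3 1 -1 0 0 0.05" --pt "0.3 1 -1 0 0 0.05" --pt "0.3 1 -1 0 0 0.05"

```text
t: 3.1
tcp_pos: [0.4807, 0.0533, 0.4803]
tool_rot: [[0.111, 0.994, -0.0], [0.994, -0.111, -0.0], [-0.0, -0.0, -1.0]]
contact_force: [0.7, 0.3, -0.6]
width: 0.0914
gripper_force: 0.0
```

Request:
move_arm --pt "0.3 0.8 -1 0 0 0.05" --pt "0.3 0.8 -1 0 0 0.05" --pt "0.3 0.8 -1 0 0 0.05" --pt "0.3 0.8 -1 0 0 0.05" --pt "0.3 0.8 -1 0 0 0.05"

```text
t: 3.6
tcp_pos: [0.5182, 0.153, 0.3552]
tool_rot: [[-0.085, 0.996, -0.0], [0.996, 0.085, -0.0], [-0.0, -0.0, -1.0]]
contact_force: [0.7, 0.7, 0.4]
width: 0.091
gripper_force: 0.0
```

Request:
move_arm --pt "0.1 -0.05 -1 0 0 0.03" --pt "0.1 -0.05 -1 0 0 0" --pt "0.1 -0.05 -1 0 0 0" --pt "0.05 -0.05 -1 0 0 0" --pt "0 0 -1 0 0 0"

```text
t: 4.1
tcp_pos: [0.5269, 0.1471, 0.2302]
tool_rot: [[-0.107, 0.994, -0.0], [0.994, 0.107, -0.0], [-0.0, -0.0, -1.0]]
contact_force: [-0.1, 0.6, -0.3]
width: 0.0914
gripper_force: 0.0
```

```bash
python3 - <<'E'
from h import *
import cv2,pickle
s=arm.read_state();c=arm.get_calibration('wrist');im=arm.get_image('wrist')
pickle.dump((c,s),open('w1.pkl','wb'));cv2.imwrite('pics/w1.png',im)
print(s['t'],s['tcp_pos'].round(4) if hasattr(s['tcp_pos'],'round') else s['tcp_pos'])
for p in([.5274,.1471,.112],[.5179,.3581,-.049]):
    print(proj('wrist',T(p,np.array([[31,84,8],[31,-84,8],[-31,-84,8],[-31,84,8],[0,70,45],[0,-70,45]])/1e3),c).round().tolist())
E
```

```text
4.1 [0.5269 0.1471 0.2302]
[[350.0, 129.0], [347.0, 279.0], [293.0, 279.0], [290.0, 129.0], [320.0, 144.0], [320.0, 281.0]]
[[373.0, -48.0], [350.0, 93.0], [291.0, 84.0], [316.0, -57.0], [345.0, -58.0], [323.0, 69.0]]
```

View pics/w1.png

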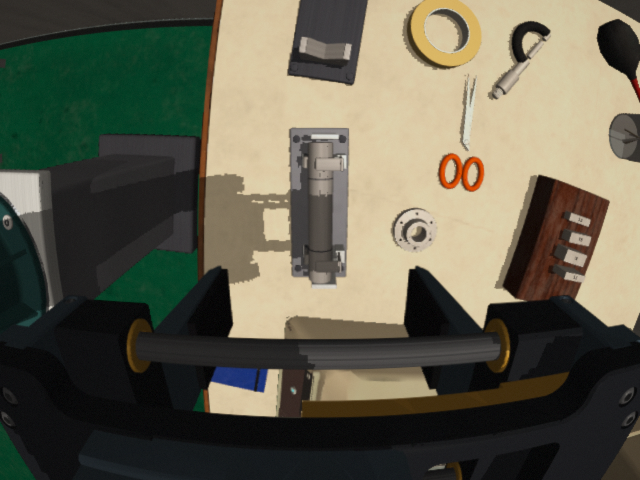

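Wrist view: the holder plate runs from (290,128) to (348,279) and the rod is at column ≈321, which matches the prediction. Here is a crop to refine it.

```bash
python3 - <<'E'
import cv2
a=cv2.imread('pics/w1.png')[0:300,270:380]
a=cv2.rotate(a,cv2.ROTATE_90_CLOCKWISE)[:, :]
cv2.imwrite('pics/w1c.png',cv2.resize(a[:,:],None,fx=2.66,fy=4,interpolation=cv2.INTER_CUBIC))
E
```

```text
(no output)
```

View pics/w1c.png

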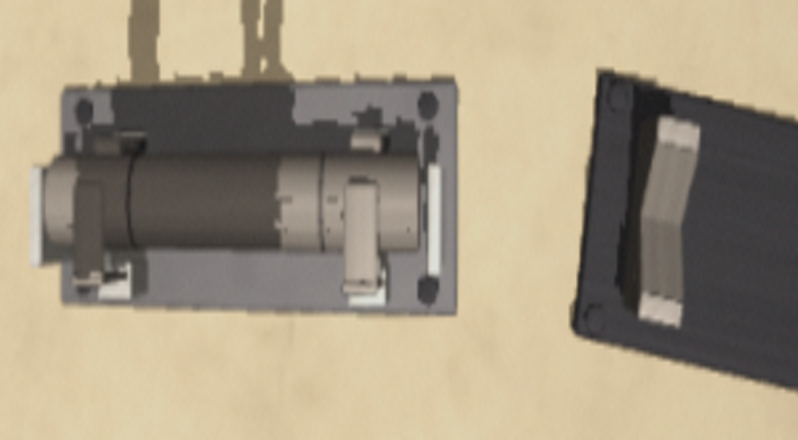

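```bash
cat >> m.py <<'E'
print('--- wrist')
import pickle;cw,_=pickle.load(open('w1.pkl','rb'))
_g=arm.get_calibration
class A: get_calibration=staticmethod(lambda n: cw if n=='wrist' else _g(n))
import h;h.arm=A
w=lambda a:np.array([[270+(v+.5)/4-.5,299-((u+.5)/2.66-.5)] for u,v in a])
hw=('wrist',[H[2],H[3],H[0],H[1]],w([[62,90],[456,82],[456,314],[62,306]]))
hr=('wrist',[[0,-30,45],[0,30,45]],w([[130,201.5],[320,201]]))
cw_=('wrist',[C[2],C[1]],w([[600,70],[575,332]]))
cg=('wrist',[[-24,-50,46],[24,-50,46]],w([[680,117],[660,325]]))
for nm,o in(('H w',[hw,hr]),('H all',[ht,hs,hw,hr]),('C w',[cw_,cg]),('C all',[ct,cv,cs,cw_,cg])):
    p,r=fit(o,[.55,0.2,0]);print(nm,np.round(p,4),np.round(r,1))
E
python3 m.py | sed '1,/wrist/d'
```

```text
H w [0.5264 0.1494 0.1077] [ 0.2  1.1 -0.4 -0.9  1.1 -0.8  0.2  1.1 -0.5 -8.4 -0.3  3.7]
H all [0.5266 0.1486 0.1087] [-0.9  0.3  0.4 -0.3 -0.1 -0.  -0.8  0.4 -1.2  0.3 -1.4  2.5  1.   1.
  0.5  1.8 -0.3 -0.   1.1 -0.   0.4  1.7 -0.3 -7.6 -0.2  4.6]
C w [ 0.5159  0.3603 -0.0433] [-0.3 -0.   1.   0.4  0.4 -0.1 -1.  -0.2]
C all [ 0.5172  0.3595 -0.0568] [-0.8 -0.4 -0.2  0.  -0.7  0.5 -1.3  0.3 -0.   0.4 -0.5  0.3 -1.4  0.2
 -1.8  1.9  0.7  1.6  0.5 -0.1 -0.1  0.3  1.1  1.6  1.   0.4 -0.5  1. ]
```

Request:
move_arm --pt "0 0.04 -1 0 0 0" --pt "0 0 -1 0 0 0" --pt "0 0 -1 0 0 0" --pt "0 0 -1 0 0 0" --pt "0 0 -1 0 0 0" --grip 0.2

```text
t: 4.65
tcp_pos: [0.5272, 0.1483, 0.106]
tool_rot: [[-0.107, 0.994, 0.0], [0.994, 0.107, 0.0], [0.0, 0.0, -1.0]]
contact_force: [1.2, 0.8, -0.7]
width: 0.0555
gripper_force: 0.0
```

Request:
move_arm --pt "0 0 -1 0 0 0" --pt "0 0 -1 0 0 0" --pt "0 0 -0.8 0 0 0" --pt "0 0 -0.4 0 0 0"

```text
t: 5.05
tcp_pos: [0.5265, 0.1481, 0.0253]
tool_rot: [[-0.107, 0.994, -0.002], [0.994, 0.107, -0.0], [-0.0, -0.002, -1.0]]
contact_force: [-0.1, -0.7, 0.2]
width: 0.0547
gripper_force: 0.0
```

Request:
move_arm --pt "0 0 0 0 0 0" --pt "0 0 0 0 0 0" --pt "0 0 0 0 0 0" --pt "0 0 0 0 0 0" --pt "0 0 0 0 0 0" --grip -1 --squeeze 6

```text
t: 5.55
tcp_pos: [0.528, 0.1484, 0.0273]
tool_rot: [[-0.107, 0.994, 0.002], [0.994, 0.107, 0.0], [0.0, 0.002, -1.0]]
contact_force: [1.5, 0.1, 4.8]
width: 0.0238
gripper_force: 6.0
```

Request:
move_arm --pt "0 0 0.02 0 0 0" --pt "0 0 0.02 0 0 0" --pt "0 0 0 0 0 0" --squeeze 25

```text
t: 5.85
tcp_pos: [0.5277, 0.1483, 0.0277]
tool_rot: [[-0.107, 0.994, 0.001], [0.994, 0.107, 0.0], [0.0, 0.001, -1.0]]
contact_force: [5.4, 1.0, 0.2]
width: 0.0234
gripper_force: 25.0
```

Request:
move_arm --pt "-0.15 -0.016 0 0 0 0" --pt "-0.15 -0.016 0 0 0 0" --pt "-0.15 -0.016 0 0 0 0"

```text
t: 6.15
tcp_pos: [0.5169, 0.1472, 0.0278]
tool_rot: [[-0.107, 0.994, 0.002], [0.994, 0.107, 0.001], [0.0, 0.002, -1.0]]
contact_force: [7.9, 1.9, -2.4]
width: 0.0238
gripper_force: 25.0
```

Request:
move_arm --pt "-0.2 -0.022 0 0 0 0" --pt "-0.2 -0.022 0 0 0 0" --pt "-0.2 -0.022 0 0 0 0" --pt "-0.2 -0.022 0 0 0 0" --pt "-0.2 -0.022 0 0 0 0"

```text
t: 6.65
tcp_pos: [0.4914, 0.1444, 0.028]
tool_rot: [[-0.107, 0.994, 0.001], [0.994, 0.107, 0.0], [0.0, 0.001, -1.0]]
contact_force: [0.4, -0.2, -2.4]
width: 0.0234
gripper_force: 25.0
```

Request:
move_arm --pt "-0.3 -0.032 0 0 0 0" --pt "-0.3 -0.032 0 0 0 0" --pt "-0.3 -0.032 0 0 0 0" --pt "0 0 0.4 0 0 0" --pt "0 0 0.8 0 0 0"

```text
t: 7.15
tcp_pos: [0.4671, 0.1416, 0.0572]
tool_rot: [[-0.107, 0.994, -0.003], [0.994, 0.107, -0.001], [-0.0, -0.003, -1.0]]
contact_force: [0.5, 0.7, -2.6]
width: 0.0237
gripper_force: 25.0
```

Request:
move_arm --pt "0 0.3 0.5 0 0 -0.02" --pt "0.1 0.8 0.3 0 0 -0.04" --pt "0.2 1 0 0 0 -0.04" --pt "0.3 1 0 0 0 -0.04" --pt "0.3 1 0 0 0 -0.04"

```text
t: 7.65
tcp_pos: [0.4911, 0.2454, 0.0783]
tool_rot: [[0.036, 0.999, 0.001], [0.999, -0.036, 0.0], [0.0, 0.001, -1.0]]
contact_force: [0.5, -0.2, -2.3]
width: 0.0234
gripper_force: 25.0
```

Request:
move_arm --pt "0.25 0.9 0 0 0 -0.015" --pt "0.25 0.9 0 0 0 0" --pt "0.25 0.9 0 0 0 0" --pt "0.25 0.9 0 0 0 0" --pt "0 0.5 0 0 0 0"

```text
t: 8.15
tcp_pos: [0.5165, 0.3484, 0.0782]
tool_rot: [[0.046, 0.999, 0.001], [0.999, -0.046, 0.001], [0.001, 0.001, -1.0]]
contact_force: [0.6, -0.2, -2.9]
width: 0.0235
gripper_force: 25.0
```

```bash
python3 - <<'E'
from h import *
import cv2,pickle
s=arm.read_state();c=arm.get_calibration('wrist');im=arm.get_image('wrist')
pickle.dump((c,s),open('w2.pkl','wb'));cv2.imwrite('pics/w2.png',im)
print(s['t'],s['tcp_pos'].round(4),np.arctan2(*s['tool_rot'][[1,0],1]))
p=[.5172,.3595,-.0568]
print(proj('wrist',T(p,np.array([[35,90,8],[35,-76,8],[-35,-76,8],[-35,90,8],[0,50,28],[0,-50,28],[0,70,45],[-24,50,46],[24,50,46]])/1e3),c).round().tolist())
cv2.imwrite('pics/w2c.png',cv2.resize(im[80:330,220:420],None,fx=2.4,fy=2.4,interpolation=cv2.INTER_CUBIC))
E
```

```text
8.15 [0.5165 0.3484 0.0782] -0.04566035733996778
[[377.0, 105.0], [365.0, 335.0], [273.0, 334.0], [268.0, 103.0], [322.0, 168.0], [320.0, 318.0], [323.0, 135.0], [279.0, 171.0], [366.0, 172.0]]
```

View pics/w2c.png

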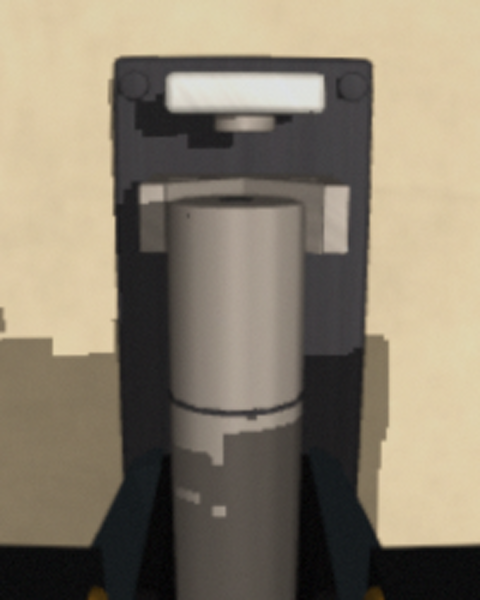

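Request:
move_arm --pt "0.07 0 -0.4 0 0 -0.013" --pt "0 0 -0.6 0 0 0" --pt "0 0 -0.5 0 0 0" --pt "0 0 -0.2 0 0 0" --pt "0 0 -0.1 0 0 0"

```text
t: 8.7
tcp_pos: [0.517, 0.3461, 0.0312]
tool_rot: [[0.057, 0.998, -0.002], [0.998, -0.057, -0.001], [-0.001, -0.001, -1.0]]
contact_force: [-0.9, -0.2, -2.5]
width: 0.0235
gripper_force: 25.0
```

Request:
move_arm --pt "0 0 -0.08 0 0 0" --pt "0 0 -0.06 0 0 0" --pt "0 0 0 0 0 0"

```text
t: 9.0
tcp_pos: [0.5177, 0.3469, 0.0291]
tool_rot: [[0.056, 0.998, 0.0], [0.998, -0.056, 0.0], [0.0, 0.0, -1.0]]
contact_force: [-0.4, 0.1, -2.8]
width: 0.0236
gripper_force: 25.0
```

Request:
move_arm --pt "0 0 -0.04 0 0 0" --pt "0 0 -0.04 0 0 0" --pt "0 0 -0.02 0 0 0" --pt "0 0 0 0 0 0"

```text
t: 9.4
tcp_pos: [0.518, 0.347, 0.0273]
tool_rot: [[0.056, 0.998, 0.001], [0.998, -0.056, 0.0], [0.0, 0.001, -1.0]]
contact_force: [-2.3, -2.9, 9.9]
width: 0.0232
gripper_force: 25.0
```

Request:
move_arm --pt "-0.02 0 0.03 0 0 0" --pt "0 0 0.02 0 0 0" --pt "0 0 0 0 0 0" --squeeze 15

```text
t: 9.7
tcp_pos: [0.5174, 0.3471, 0.0279]
tool_rot: [[0.056, 0.998, 0.001], [0.998, -0.056, 0.0], [0.001, 0.001, -1.0]]
contact_force: [3.0, -0.1, -0.1]
width: 0.0237
gripper_force: 15.0
```

Request:
move_arm --pt "0.005 0.1 0 0 0 0" --pt "0.005 0.1 0 0 0 0" --pt "0 0 0 0 0 0"

```text
t: 10.0
tcp_pos: [0.5177, 0.3522, 0.0279]
tool_rot: [[0.056, 0.998, 0.001], [0.998, -0.056, 0.0], [0.0, 0.001, -1.0]]
contact_force: [4.0, -0.3, 1.5]
width: 0.0237
gripper_force: 15.0
```

Request:
move_arm --pt "0.01 0.06 0 0 0 0" --pt "0.004 0.06 0 0 0 0" --pt "0.004 0.06 0 0 0 0" --pt "0 0 0 0 0 0"

```text
t: 10.4
tcp_pos: [0.518, 0.3564, 0.0278]
tool_rot: [[0.056, 0.998, 0.0], [0.998, -0.056, 0.0], [0.0, 0.0, -1.0]]
contact_force: [3.7, -2.1, 1.2]
width: 0.0239
gripper_force: 15.0
```

Request:
move_arm --pt "0.004 0.04 0 0 0 0" --pt "0.004 0.04 0 0 0 0" --pt "0 0 0 0 0 0"

```text
t: 10.7
tcp_pos: [0.5181, 0.3583, 0.0277]
tool_rot: [[0.056, 0.998, 0.0], [0.998, -0.056, -0.0], [-0.0, 0.0, -1.0]]
contact_force: [4.2, -3.5, 2.0]
width: 0.0238
gripper_force: 15.0
```

Request:
move_arm --pt "0.004 0.04 0 0 0 0" --pt "0 0.03 0 0 0 0" --pt "0 0 0 0 0 0"

```text
t: 11.0
tcp_pos: [0.5182, 0.3595, 0.0277]
tool_rot: [[0.056, 0.998, -0.0], [0.998, -0.056, -0.001], [-0.001, -0.0, -1.0]]
contact_force: [4.4, -8.1, 4.0]
width: 0.024
gripper_force: 15.0
```

Request:
move_arm --pt "0 0.04 0.02 0 0 0" --pt "0 0.03 0 0 0 0" --pt "0 0 0 0 0 0"

```text
t: 11.3
tcp_pos: [0.518, 0.3599, 0.0278]
tool_rot: [[0.056, 0.998, -0.001], [0.998, -0.056, -0.003], [-0.003, -0.001, -1.0]]
contact_force: [8.5, -18.9, 4.5]
width: 0.0237
gripper_force: 15.0
```

```bash
python3 - <<'E'
from h import *
import cv2
s=arm.read_state();im=arm.get_image('wrist');print(s['t'],s['contact_force'],s['tcp_pos'])
cv2.imwrite('pics/w3c.png',cv2.resize(im[80:330,220:420],None,fx=2.4,fy=2.4,interpolation=cv2.INTER_CUBIC))
E
```

```text
11.3 [  8.45687101 -18.89882187   4.4669772 ] [0.51804127 0.35990718 0.02784358]
```

View pics/w3c.png

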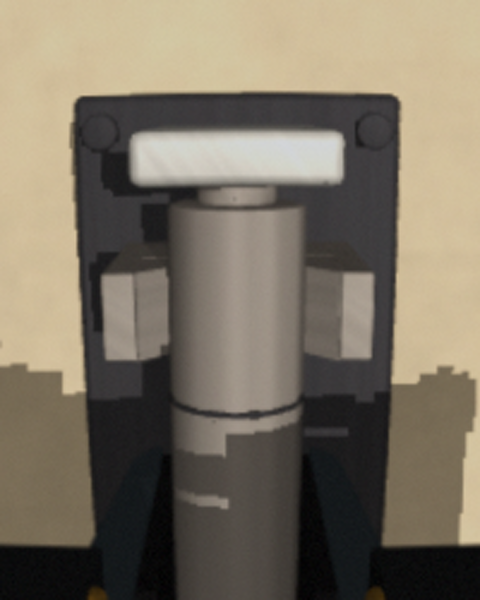

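The rod end now meets the stop's button at about (237,200) in the crop, and the force has risen sharply to 19 N. Next I'll relax the arm, then release.

Request:
move_arm --pt "0.04 -0.03 0 0 0 0" --pt "0.02 -0.02 0 0 0 0" --pt "0 0 0 0 0 0" --squeeze 6

```text
t: 11.65
tcp_pos: [0.5186, 0.36, 0.0276]
tool_rot: [[0.056, 0.998, -0.002], [0.998, -0.056, -0.001], [-0.001, -0.002, -1.0]]
contact_force: [-2.0, -5.8, -2.5]
width: 0.0236
gripper_force: 6.0
```

Request:
move_arm --pt "-0.012 0 -0.015 0 0 0" --pt "0 0 0 0 0 0" --squeeze 3

```text
t: 11.85
tcp_pos: [0.5187, 0.3605, 0.0275]
tool_rot: [[0.056, 0.998, -0.001], [0.998, -0.056, -0.0], [-0.001, -0.001, -1.0]]
contact_force: [-1.8, -4.2, -1.8]
width: 0.024
gripper_force: 3.0
```

Request:
move_arm --pt "0 0 0 0 0 0" --pt "0 0 0 0 0 0" --pt "0 0 0 0 0 0" --pt "0 0 0 0 0 0" --grip 0.2

```text
t: 12.25
tcp_pos: [0.5195, 0.3609, 0.028]
tool_rot: [[0.056, 0.998, 0.0], [0.998, -0.056, 0.0], [0.0, 0.0, -1.0]]
contact_force: [-0.3, 0.6, -0.0]
width: 0.0524
gripper_force: 0.0
```

Released. Raising straight up, then a check.

Request:
move_arm --pt "0 0 0.4 0 0 0" --pt "0 0 0.8 0 0 0" --pt "0 0 1 0 0 0" --pt "0 0 1 0 0 0" --pt "0 0 1 0 0 0"

```text
t: 12.75
tcp_pos: [0.5193, 0.3606, 0.1346]
tool_rot: [[0.056, 0.998, 0.0], [0.998, -0.056, 0.0], [0.0, 0.0, -1.0]]
contact_force: [0.7, 0.4, -0.7]
width: 0.0543
gripper_force: 0.0
```

Request:
move_arm --pt "0 0 0.8 0 0 0" --pt "0 0 0.4 0 0 0" --pt "0 0 0 0 0 0"

```text
t: 13.05
tcp_pos: [0.5199, 0.361, 0.1644]
tool_rot: [[0.056, 0.998, 0.002], [0.998, -0.056, 0.001], [0.002, 0.002, -1.0]]
contact_force: [0.3, -0.4, -0.0]
width: 0.0548
gripper_force: 0.0
```

```bash
python3 - <<'E'
from h import *
import cv2
s=arm.read_state();c=arm.get_calibration('wrist');im=arm.get_image('wrist');sd=arm.get_image('side');print(s['t'],s['contact_force'].round(1),s['tcp_pos'].round(4))
q=cv2.rotate(im[90:340,225:425],cv2.ROTATE_90_CLOCKWISE)
a=cv2.resize(q,(500,400),interpolation=cv2.INTER_CUBIC)
b=cv2.resize(sd[190:350,180:392],(530,400),interpolation=cv2.INTER_CUBIC)
cv2.imwrite('pics/fin.png',cv2.resize(np.hstack([a,b]),(800,311)))
E
```

```text
13.05 [ 0.3 -0.4 -0. ] [0.5199 0.361  0.1644]
```

View pics/fin.png

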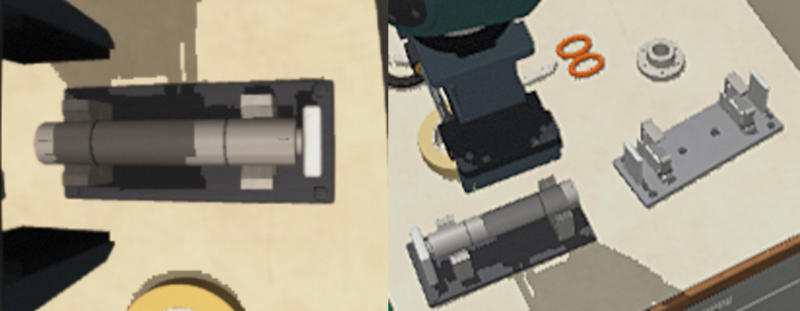

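The rod lies in both V-blocks with its end at the button, (298,142) in the left half. The holder is empty with both hooks straight, and the gripper is clear.

```bash
python3 -c "
from workcell import arm
print(arm.hand_in())"
```

```text
the job is handed in; nothing more can be done
None
```

The rod was slid out sideways over the jaws at constant height, laid in both V-blocks, pushed against the end stop and released; I handed the job in at about 13 s, with the hooks looking straight in the last picture and the other things left alone.

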